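Unlock the junction cabinet with its square T-key and raise the lid

TASK

The antenna junction cabinet on the counter has to be opened for repair. Take the T-key from its wooden stand, feel for the angle at which its square shank goes into the lock barrel on the cabinet, push it fully home while the lid is still shut, and give it a quarter turn counter-clockwise to swing the latch clear. Then leave the key standing in the lock and swing the lid up by its handle to between 50 and 90 degrees so that it stays open by itself, without disturbing the other things on the counter.

Things in the scene. Friction and masses are not known exactly. Their poses are not given: they have to be found in the camera images.
- key_grip (a point): Centre of the T-key's crossbar, on the key's axis. Grey crossbar 80 long (x axis) x 20 wide (y) x 26 mm tall; z points up along the key. The key (0.15 to 0.31 kg) stands upright, shank down, at any yaw in the stand. Below the bar a stem 18 mm thick, then a flange 36 mm across, 4 mm thick, its underside 35 mm below this point.
- key_foot (a point): Tip of the key's shank, on its axis, 81 mm below key_grip; axes as key_grip. The shank below the flange is 16 x 16 mm square, 46 mm long, sides parallel and square to the crossbar; its last 6 mm taper to 12 x 12 mm.
- key: The T-key itself; origin on its axis at the flange's underside, 35 mm below key_grip; axes as key_grip.
- stand: Fixed dark wooden key stand, 75 x 75 mm, 60 mm tall, with a round hole 26 mm wide, 52 mm deep, in which the key hangs, its flange resting on the top. Origin under its centre.
- lock_mouth (a point): Centre of the rim of the lock barrel, a steel tube 44 mm across, 100 mm above the counter. Axes fixed to the cabinet: x towards the hinge, z up. Bore 32 mm wide, 10 mm deep; at its bottom a square socket 18.5 x 18.5 mm, 40 mm deep, open below. Key home: flange on the rim, key_grip 35 mm above this. The socket's angle is not reported and may be any: feel for it (fits within about 0.15 rad; repeats every 90 degrees).
- cabinet: Grey steel cabinet lying on its back, fixed, 170 x 220 x 66 mm; origin under its centre, x towards the hinge. The lock barrel stands in front at x -120, y -60 mm. It turns stiffly (0.12 N m), stays where left, and carries a tongue (74 to 80 mm up, reaching 56 mm) over the lid's edge. Counter-clockwise from above unlocks: a quarter turn of the key from any start clears the lid, short of the stop.
- lid_handle (a point): Middle of the lid's steel handle: a round bar 12 mm thick, 80 mm long along y (parallel to the hinge), its axis 38 mm above the lid's face, with a leg at each end. Moves with the lid. Shut, it lies 60 mm along lock_mouth's x, 120 mm along its y and 10 mm above lock_mouth.
- lid_hinge (a point): Middle of the lid's hinge line, on the cabinet's far side, 66 mm above the counter; the line runs along this point's y. Shut, the handle's bar lies 145 mm before it (-x), 44 mm above it and its middle 60 mm towards +y.
- lid (a joint): Angle of the flat steel lid (172 x 224 x 6 mm, 0.45 kg): 0 shut, grows as its front edge rises, end stop 1.7 rad. Stiff hinge (0.7 N m): it stays at any angle where it is left. While the latch is locked it can rise only about 0.03 rad.
- multimeter: Bystander, not to be disturbed: blue steel multimeter 90 x 150 x 54 mm. Origin under its centre, on the counter.
- splitter: Bystander, not to be disturbed: flat chrome coaxial splitter 70 x 92 x 22 mm. Origin under its centre, on the counter.
- brick: Bystander, not to be disturbed: matte black power brick 65 x 130 x 36 mm. Origin under its centre, on the counter.
- board: Bystander, not to be disturbed: green circuit board in an aluminium frame 114 x 146 mm, up to 24 mm tall. Origin under its centre, on the counter.
- driver: Bystander, not to be disturbed: screwdriver lying flat, 180 mm long. Origin under its centre, on the counter.
- feedhorn: Bystander, not to be disturbed: upright round antenna feed head, 64 mm across, 85 mm tall. Origin under its centre, on the counter.
- tin: Bystander, not to be disturbed: small steel bowl, 84 mm across, 50 mm tall. Origin under its centre, on the counter.
Mind the look-alikes: they are no part of the job. Leave any red look-alike of the key alone.

How it is judged (in metres and radians):
On the way, in this order (a step that is already met when the one before it is completed fails the run):
1. the key is fully home in the lock while the lid is still shut (z of key_foot in the frame of lock_mouth below -0.042 m and horizontal distance between key_foot and lock_mouth below 0.006 m and angle between key_grip's own z axis and vertical below 0.1 rad and value of joint lid below 0.04 rad), for 0.2 s.
2. the lid is on its way up with the key still home (z of key_foot in the frame of lock_mouth below -0.042 m and horizontal distance between key_foot and lock_mouth below 0.006 m and angle between key_grip's own z axis and vertical below 0.1 rad and value of joint lid above 0.3 rad), for 0.1 s.
At the end, for the whole second after the job is handed in: The key stands upright in the lock (within 0.1 rad), its tip at least 42 mm below the rim and within 6 mm of the axis, at rest; the lid stands still and open between 0.8 and 1.65 rad (46 to 94 degrees) (z of key_foot in the frame of lock_mouth below -0.042 m and horizontal distance between key_foot and lock_mouth below 0.006 m and angle between key_grip's own z axis and vertical below 0.1 rad and value of joint lid between 0.8 and 1.65 rad and linear speed of key below 0.01 m/s and velocity of joint lid between -0.03 and 0.03 rad/s); the robot touches nothing.
It fails at once if one of the bystanders is shifted by more than 25 mm (distance of any of multimeter, splitter, brick, board, driver, feedhorn, tin from where it was at the start of the episode above 0.025 m).
It also fails if it takes over 67 s, if anything falls off the work surface, if the arm or the gripper's body presses on something with over 40 N, if the wrist force passes 120 N, or if a joint passes its speed limit or range.

ROBOT

A 6-joint arm with a two-finger parallel gripper is mounted at the origin on the work surface. World frame = base frame: x ahead of the robot, y to its left, z up, the work surface at z = 0. Lengths are in m, angles in degrees, forces in N, time in s.
With the tool pointing down it reaches from about 0.325 to 1 m from the base axis. Payload 5.1 kg.
Tool frame: the origin (TCP) lies between the finger pads; the fingertips stand 14 mm ahead of it and the grasp point (between the pads) lies 5 mm behind it; z points along the fingers, y is the direction in which the jaws open and shut (so a half turn about z gives the same grasp; the last joint's range is limited). The gripper opens to 85 mm and grips with 20 to 120 N. Pads are 22 mm wide; open, the fingers measure 114 mm over their backs; the gripper's body (76 mm by 85 mm) begins 54 mm behind the grasp point. The pads swing forward as they close: fully open they stand 13 mm farther back than shut.
Start: joints at [62.647, 7.093, 94.555, -0, 78.352, -4.733], TCP at [0.25, 0.6, 0.245] pointing down, gripper open.
Joint ranges: [-149.61, 149.61], [-58.7, 133.49], [1.44, 155.28], [-77.14, 257.14], [18.33, 153.61], [-166.67, 166.67]. Speed limits (degrees/s): [147.25, 147.25, 180, 180, 180, 180].

INTERFACE

Orientations are given as a 3x3 rotation matrix whose columns are the frame's x, y, z axes.
In Python, from station import robot gives the robot as it stands.
- The arm moves only by the shell command python3 -m pendant 'ROWS' [OPENING] [FORCE]. ROWS is JSON, a list of rows, each an object with "slide": the shift along the tool's x, y, z in m, a list of three; "turn": the turn about the tool's z in rad. In form: [{"slide": [tx, ty, tz], "turn": turn}, ...]. A call has 1 to 12 rows; each row is the pose to reach, as a shift and turn from the pose measured when the call began, along the tool's axes at that moment; what a row does not reach only later rows make up. A row lasts 1/10 s, in which the tool goes at most 50 mm and 8.59 degrees, less where a joint would pass 70% of its speed; a pose out of reach is approached as far as the arm can. A call with a gripper value outside its range is refused whole. OPENING is the gripper command: -1 is shut, 1 is fully open, values between are in proportion, set as the call begins (- or left out, the last holds). The fingers move at their own pace and stop on an object; FORCE is the grip in N (left out, the last holds). Time passes only in rows, so rows that repeat a pose let the fingers close. It gives the time, the measured TCP pose, the force and the opening at its end, in the units of the state.
- robot.get_state(): the state, without advancing time (a new reading comes with each control period).
- robot.capture(name): name is "scene" or "side" or "wrist"; returns the picture (384x512x3 uint8, red, green, blue); there is no depth.
- robot.calibration(name): a dict with "mtx" (3x3 intrinsics, pixels), "T" (4x4, takes a point from camera to world coordinates). Camera axes: x right, y down, z forward; pixel columns grow to the right and rows downward; lengths in m; the calibration is good to about 2 mm. A picture is of the moment at which its call begins: read the wrist's pose just before it. calibration takes no time and is no camera call; for the wrist camera it gives the pose at the moment of the call.
- robot.job_done(): hands the job in, once; it reports no verdict.
The state is a dict: "time_s": time; "joint_positions": joint angles; "qvel": joint speeds; "effort": joint torques, N m; "tool_pos": TCP position; "tcp_rot": TCP orientation; "contact_force": force on the tool from outside, world axes, zero at the start; "torque": the same for the moment, N m; "opening": opening from 0.0 (shut) to 1.0 (fully open).
Only numpy, scipy, OpenCV 4.12 (cv2) and the standard library are available. Lean on these libraries where they do the work, as an engineer would, in place of code of your own. Each camera call takes 0.05 s, during which the arm holds its last target.

## Working session

There is one attempt and no reset: what is moved stays moved. The work goes in short steps, Python scripts to look and compute and a shell command to move; the robot and the scene stay as the last step left them, time stands still between calls to the robot, and variables do not carry over. Pictures are saved under pics/ and viewed, and the job is handed in when it is done.

```bash
ls; mkdir -p pics; python3 - <<'E'
from station import robot
import cv2,json
s=robot.get_state();print(s)
for n in ["scene","side","wrist"]:
    c=robot.calibration(n);print(n,c)
    im=robot.capture(n);cv2.imwrite(f"pics/{n}0.png",im[:,:,::-1])
E
```

```text
pics
{'time_s': 0.0, 'joint_positions': array([ 6.26469274e+01,  7.13433767e+00,  9.46342861e+01,  1.23209747e-03,
        7.83515427e+01, -4.73223704e+00]), 'qvel': array([ 0.07254539,  0.00021943, -0.04622431,  0.07908623, -0.05948241,
        0.12423458]), 'effort': array([ 2.66933002e-04, -4.23612070e+01, -3.65455735e+01,  6.65759607e-07,
        6.84946732e-03, -1.19591899e-06]), 'tool_pos': array([0.2497596 , 0.59947004, 0.24404137]), 'tcp_rot': array([[-9.23068633e-01,  3.84634025e-01, -9.82357505e-04],
       [ 3.84635231e-01,  9.23066794e-01, -1.85312690e-03],
       [ 1.94005932e-04, -2.08841262e-03, -9.99997800e-01]]), 'contact_force': array([0.22315592, 0.21199756, 0.28491684]), 'torque': array([-0.02643649, -0.0048271 , -0.04341945]), 'opening': 1.0023305811708594}
scene {'mtx': array([[349.35774453,   0.        , 259.69022025],
       [  0.        , 349.35774453, 190.23835991],
       [  0.        ,   0.        ,   1.        ]]), 'T': array([[-0.31581666,  0.72676084, -0.60998239,  1.08990001],
       [ 0.94879599,  0.24649343, -0.19755292,  0.16271409],
       [ 0.0067
[... 247 characters left out ...]
 0.        ,   1.        ]]), 'T': array([[ 0.71168678, -0.41862136,  0.56414368, -0.02239189],
       [-0.7024949 , -0.42216684,  0.57295381, -0.53593121],
       [-0.00168795, -0.80407171, -0.59452993,  0.68370709],
       [ 0.        ,  0.        ,  0.        ,  1.        ]])}
wrist {'mtx': array([[276.42675886,   0.        , 251.97264842],
       [  0.        , 276.42675886, 192.15864574],
       [  0.        ,   0.        ,   1.        ]]), 'T': array([[ 0.38495168,  0.88873297,  0.24892954,  0.18647585],
       [ 0.92293585, -0.3703129 , -0.10515598,  0.62636505],
       [-0.00127376,  0.27022597, -0.96279609,  0.37266898],
       [ 0.        ,  0.        ,  0.        ,  1.        ]])}
```

View pics/scene0.png

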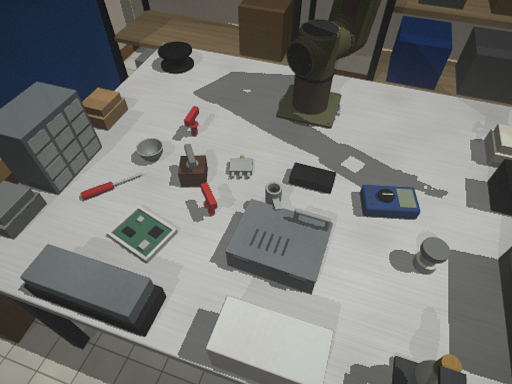

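View pics/side0.png

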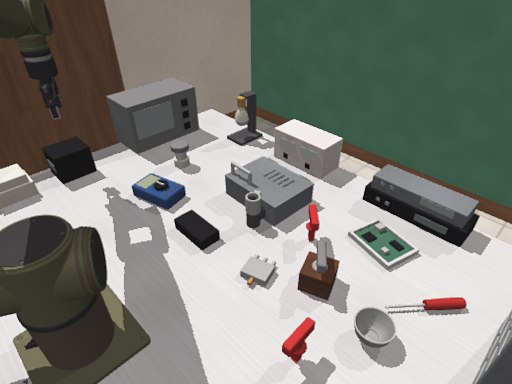

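View pics/wrist0.png

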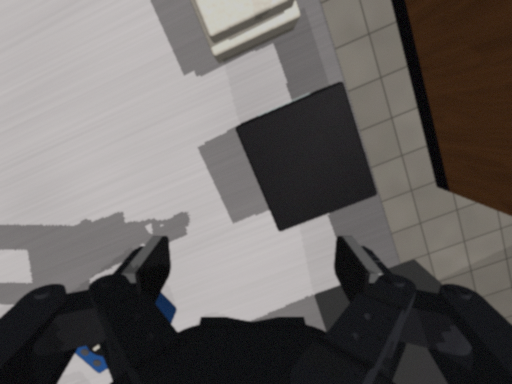

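The grey key in the brown stand is at scene (191,158) and side (321,260). The red look-alikes are at scene (193,121) and (209,198), and at side (298,340) and (313,222). The grey one in the wooden stand is the key described. I'll enlarge it to confirm.

```bash
python3 - <<'E'
import cv2,numpy as np
a=cv2.imread("pics/scene0.png")[120:220,150:250]
b=cv2.imread("pics/side0.png")[220:320,270:370]
cv2.imwrite("pics/crop1.png",np.hstack([cv2.resize(x,None,fx=4,fy=4,interpolation=cv2.INTER_CUBIC) for x in(a,b)]))
a=cv2.imread("pics/scene0.png")[170:290,220:340]
b=cv2.imread("pics/side0.png")[140:260,210:330]
cv2.imwrite("pics/crop2.png",np.hstack([cv2.resize(x,(400,400),interpolation=cv2.INTER_CUBIC) for x in(a,b)]))
E
```

```text
(no output)
```

View pics/crop1.png

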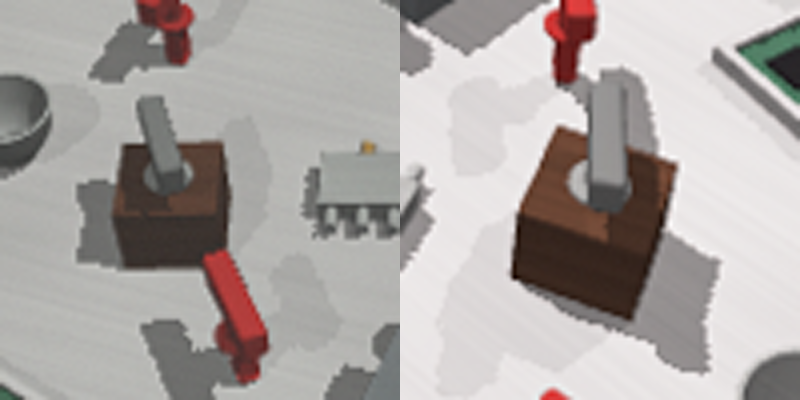

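View pics/crop2.png

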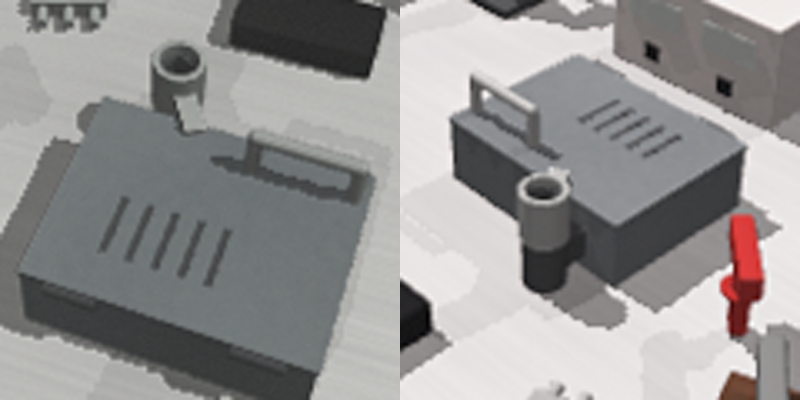

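The crop confirms it: a grey T-key in the wooden stand. Next I triangulate the bar ends, the rim and the handle.

```bash
cat > h.py <<'E'
import numpy as np,cv2
from station import robot
def ray(c,p):
    d=np.linalg.inv(c["mtx"])@[p[0],p[1],1.]
    return c["T"][:3,3],c["T"][:3,:3]@d
def onz(c,p,z):
    o,d=ray(c,p);return o+d*(z-o[2])/d[2]
def tri(l):
    A=np.zeros((3,3));b=np.zeros(3)
    for c,p in l:
        o,d=ray(c,p);d=d/np.linalg.norm(d);M=np.eye(3)-np.outer(d,d);A+=M;b+=M@o
    return np.linalg.solve(A,b)
E
python3 - <<'E'
from h import *
np.set_printoptions(precision=4,suppress=True)
S=robot.calibration("scene");D=robot.calibration("side")
for n,a,b,z in [("bar A",(187.5,144.5),(321.5,265.8),.108),("bar B",(192.9,159.5),(322,238.2),.108),("rim",(274,188),(252.9,195.8),.1)]:
    print(n,onz(S,a,z),onz(D,b,z),tri([(S,a),(D,b)]))
    if 'bar' in n: print('swap',onz(D,(322,238.2) if 'A' in n else (321.5,265.8),z))
q=lambda x,y:(220+x/3.333,170+y/3.333)
r=lambda x,y:(210+(x-400)/3.333,140+y/3.333)
print("handle scene ends",onz(S,q(250,135),.116),onz(S,q(368,167),.116))
print("handle side ends",onz(D,r(474,78),.116),onz(D,r(536,110),.116))
E
```

```text
bar A [ 0.4424 -0.2683  0.108 ] [ 0.4361 -0.2761  0.108 ] [ 0.4388 -0.2726  0.1034]
swap [ 0.5054 -0.2261  0.108 ]
bar B [ 0.4929 -0.2271  0.108 ] [ 0.5054 -0.2261  0.108 ] [ 0.499  -0.2266  0.1133]
swap [ 0.4361 -0.2761  0.108 ]
rim [0.5133 0.0155 0.1   ] [0.5126 0.0126 0.1   ] [0.5132 0.0145 0.099 ]
handle scene ends [0.5788 0.0883 0.116 ] [0.5793 0.1757 0.116 ]
handle side ends [0.5676 0.1592 0.116 ] [0.5711 0.0809 0.116 ]
```

```bash
python3 -m pendant '[{"slide":[-0.468,-0.439,0],"turn":2.05},{"slide":[-0.468,-0.439,0],"turn":2.05},{"slide":[-0.468,-0.439,0],"turn":2.05},{"slide":[-0.468,-0.439,0],"turn":2.05},{"slide":[-0.468,-0.439,0],"turn":2.05},{"slide":[-0.468,-0.439,0],"turn":2.05},{"slide":[-0.468,-0.439,0],"turn":2.05},{"slide":[-0.468,-0.439,0],"turn":2.05},{"slide":[-0.468,-0.439,0],"turn":2.05},{"slide":[-0.468,-0.439,0],"turn":2.05},{"slide":[-0.468,-0.439,0],"turn":2.05},{"slide":[-0.468,-0.439,0],"turn":2.05}]'
```

```text
time_s: 1.35
tool_pos: [0.496, 0.0506, 0.2449]
tcp_rot: [[0.59, 0.808, -0.0], [0.808, -0.59, -0.001], [-0.001, 0.001, -1.0]]
contact_force: [1.8, 0.9, 0.3]
opening: 0.997
```

```bash
python3 -m pendant '[{"slide":[-0.019,0.035,0],"turn":0.15},{"slide":[-0.019,0.035,0],"turn":0.245},{"slide":[-0.019,0.035,0],"turn":0.245},{"slide":[-0.019,0.035,0],"turn":0.245}]'
python3 - <<'E'
from h import *
np.set_printoptions(precision=4,suppress=True)
s=robot.get_state();print(s["tool_pos"],s["joint_positions"])
c=robot.calibration("wrist");im=robot.capture("wrist");np.save("w1T.npy",c["T"])
cv2.imwrite("pics/w1.png",im[:,:,::-1])
cv2.imwrite("pics/w1c.png",cv2.resize(im[130:270,170:350,::-1],(720,560),interpolation=cv2.INTER_CUBIC))
E
```

```text
time_s: 1.75
tool_pos: [0.5128, 0.0148, 0.2446]
tcp_rot: [[0.766, 0.642, -0.001], [0.642, -0.766, -0.001], [-0.001, 0.0, -1.0]]
contact_force: [0.6, 0.8, 0.4]
opening: 1.001
[0.5128 0.0148 0.2446] [ -4.3115 -10.493  111.8143  -0.0657  78.7287  45.7279]
```

View pics/w1.png

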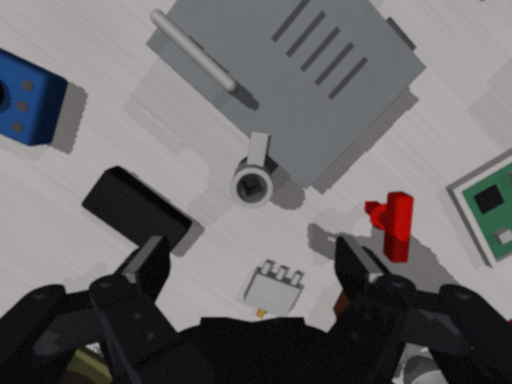

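View pics/w1c.png

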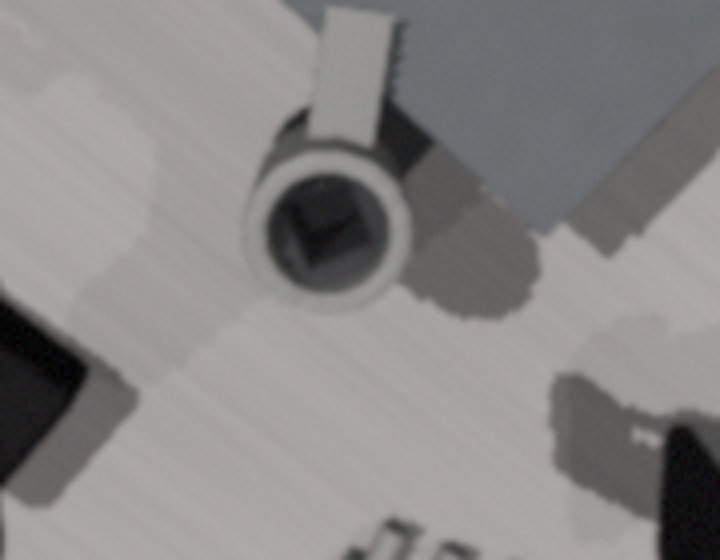

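The lock rim is at (252,187) and the socket's square is visible in the bore. The key's stand is hidden bottom right. I'll stretch the contrast to read the socket angle.

```bash
python3 - <<'E'
from h import *
np.set_printoptions(precision=4,suppress=True)
im=cv2.imread("pics/w1.png");g=cv2.cvtColor(im,cv2.COLOR_BGR2GRAY)[165:210,230:275]
big=cv2.resize(g,None,fx=13,fy=13,interpolation=cv2.INTER_CUBIC).astype(float)
cv2.imwrite("pics/w1s.png",np.clip((big-10)*2.6,0,255).astype(np.uint8))
c=dict(mtx=robot.calibration("wrist")["mtx"],T=np.load("w1T.npy"))
print(onz(c,(252,187.5),.1))
for n,p in [("handle",(157,16)),("handle",(231,84))]: print(n,onz(c,p,.116))
# pixel direction -> world yaw at z=.09
o=onz(c,(252,187.5),.09)
for d in [(10,0),(0,10)]: 
    v=onz(c,(252+d[0],187.5+d[1]),.09)-o; print(d,np.degrees(np.arctan2(v[1],v[0])),np.linalg.norm(v))
E
```

```text
[0.5101 0.013  0.1   ]
handle [0.5747 0.1686 0.116 ]
handle [0.5729 0.0895 0.116 ]
(10, 0) -50.05222865586119 0.010585576442045887
(0, 10) -140.0465694439169 0.011055785787177837
```

View pics/w1s.png

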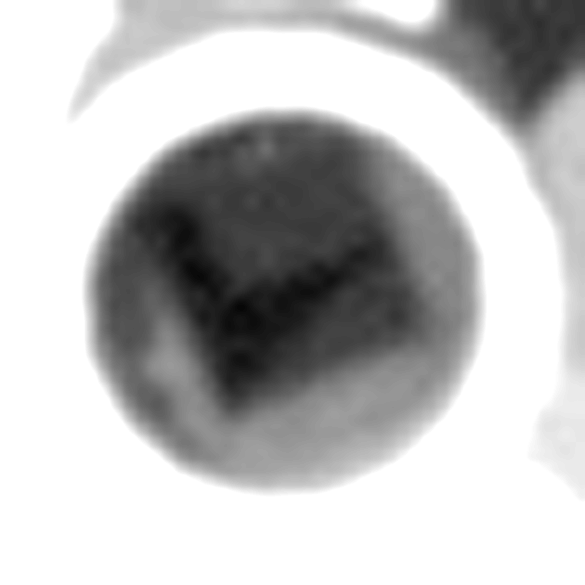

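Edges read about 20° CCW in the image, so the socket yaw is about 60° (mod 90). Now I move above the key to refine it.

```bash
python3 -m pendant '[{"slide":[-0.204,0.175,0],"turn":0},{"slide":[-0.204,0.175,0],"turn":0},{"slide":[-0.204,0.175,0],"turn":0},{"slide":[-0.204,0.175,0],"turn":0},{"slide":[-0.204,0.175,0],"turn":0},{"slide":[-0.204,0.175,0],"turn":0},{"slide":[-0.204,0.175,0],"turn":0},{"slide":[-0.204,0.175,0],"turn":0}]'
python3 - <<'E'
from h import *
np.set_printoptions(precision=4,suppress=True)
s=robot.get_state();print(s["tool_pos"],s["joint_positions"])
c=robot.calibration("wrist");im=robot.capture("wrist");np.save("w2T.npy",c["T"])
cv2.imwrite("pics/w2.png",im[:,:,::-1])
cv2.imwrite("pics/w2c.png",cv2.resize(im[120:260,170:350,::-1],(720,560),interpolation=cv2.INTER_CUBIC))
E
```

```text
time_s: 2.6
tool_pos: [0.4691, -0.2491, 0.245]
tcp_rot: [[0.765, 0.644, -0.001], [0.644, -0.765, -0.001], [-0.001, 0.0, -1.0]]
contact_force: [-0.4, -0.2, 0.2]
opening: 0.998
[ 0.4691 -0.2491  0.245 ] [-33.7406  -8.0788 109.6598  -0.0445  78.4298  16.1923]
```

View pics/w2c.png

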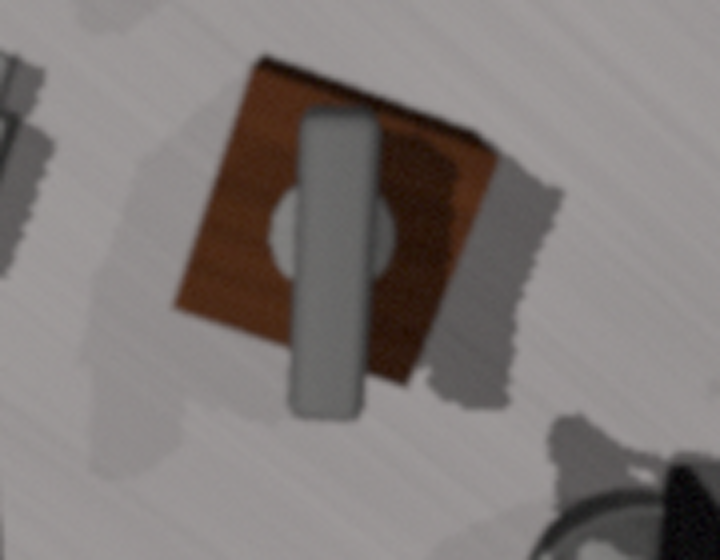

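```bash
python3 - <<'E'
from h import *
np.set_printoptions(precision=4,suppress=True)
c=dict(mtx=robot.calibration("wrist")["mtx"],T=np.load("w2T.npy"))
q=lambda x,y:(170+x/4-.4,120+y/4-.4)
a=onz(c,q(340,117),.108);b=onz(c,q(326,415),.108);v=a-b
print(a,b,(a+b)/2,np.linalg.norm(v),np.degrees(np.arctan2(v[1],v[0])))
f=onz(c,q(332,235),.064);print("flange",f)
# stand hole centre from stand top corners
P=[onz(c,q(*p),.06) for p in [(258,68),(495,155),(408,384),(175,306)]];print(np.mean(P,0),[np.linalg.norm(P[i]-P[i-1]) for i in range(4)])
E
```

```text
[ 0.4988 -0.2269  0.108 ] [ 0.4381 -0.2734  0.108 ] [ 0.4684 -0.2501  0.108 ] 0.07639508841672688 37.49946092783555
flange [ 0.4678 -0.2505  0.064 ]
[ 0.4682 -0.251   0.06  ] [np.float64(0.07379027557727443), np.float64(0.07130756258637208), np.float64(0.07318951346339876), np.float64(0.0735418732487973)]
```

```bash
python3 -m pendant '[{"slide":[-0.001,0,0.04],"turn":0.045},{"slide":[-0.001,0,0.08],"turn":0.045},{"slide":[-0.001,0,0.115],"turn":0.045},{"slide":[-0.001,0,0.14],"turn":0.045},{"slide":[-0.001,0,0.155],"turn":0.045},{"slide":[-0.001,0,0.155],"turn":0.045}]' 1
python3 -m pendant '[{"slide":[0,0,0],"turn":0},{"slide":[0,0,0],"turn":0},{"slide":[0,0,0],"turn":0},{"slide":[0,0,0],"turn":0},{"slide":[0,0,0],"turn":0},{"slide":[0,0,0],"turn":0},{"slide":[0,0,0],"turn":0},{"slide":[0,0,0],"turn":0}]' -1 60
```

```text
time_s: 3.25
tool_pos: [0.4674, -0.2473, 0.0877]
tcp_rot: [[0.792, 0.611, -0.004], [0.611, -0.792, 0.002], [-0.002, -0.004, -1.0]]
contact_force: [-0.5, 0.8, 0.2]
opening: 1.001
time_s: 4.05
tool_pos: [0.4683, -0.248, 0.089]
tcp_rot: [[0.792, 0.611, -0.002], [0.611, -0.792, 0.001], [-0.001, -0.002, -1.0]]
contact_force: [1.4, -0.2, 5.5]
opening: 0.229
```

```bash
python3 -m pendant '[{"slide":[0,0,-0.02],"turn":0},{"slide":[0,0,-0.05],"turn":0},{"slide":[0,0,-0.09],"turn":0},{"slide":[0,0,-0.13],"turn":0},{"slide":[0,0,-0.155],"turn":0},{"slide":[0,0,-0.155],"turn":0},{"slide":[0,0,-0.155],"turn":0}]' -1 60
python3 - <<'E'
from h import *
np.set_printoptions(precision=4,suppress=True)
s=robot.get_state();print(s["tool_pos"],s["joint_positions"],s["tcp_rot"])
for n in ("side","wrist","scene"):
    im=robot.capture(n);cv2.imwrite(f"pics/{n}3.png",im[:,:,::-1])
a=cv2.imread("pics/side3.png")[110:310,220:420];b=cv2.imread("pics/scene3.png")[40:240,90:290]
cv2.imwrite("pics/c3.png",np.hstack([cv2.resize(x,(400,400),interpolation=cv2.INTER_CUBIC) for x in (a,b)]))
E
```

```text
time_s: 4.75
tool_pos: [0.4679, -0.2477, 0.2423]
tcp_rot: [[0.792, 0.611, -0.004], [0.611, -0.792, 0.002], [-0.002, -0.004, -1.0]]
contact_force: [0.6, 0.1, -3.3]
opening: 0.228
[ 0.4679 -0.2477  0.2423] [-33.6792  -8.0582 109.9038  -0.0444  78.415   18.6695] [[ 0.7916  0.611  -0.0042]
 [ 0.611  -0.7916  0.0019]
 [-0.0022 -0.0041 -1.    ]]
```

View pics/c3.png

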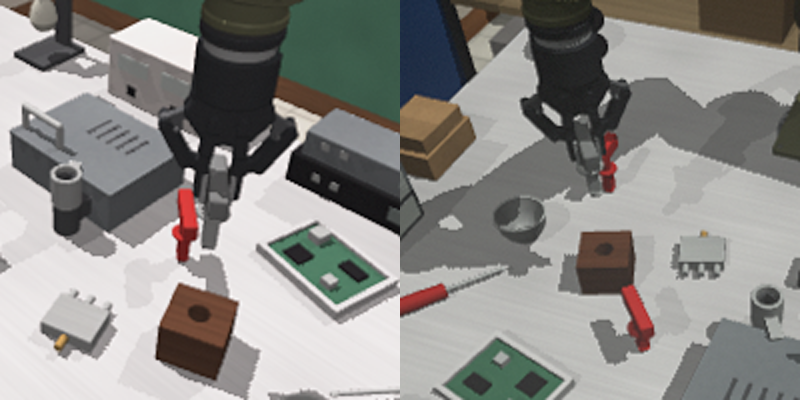

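View pics/wrist3.png

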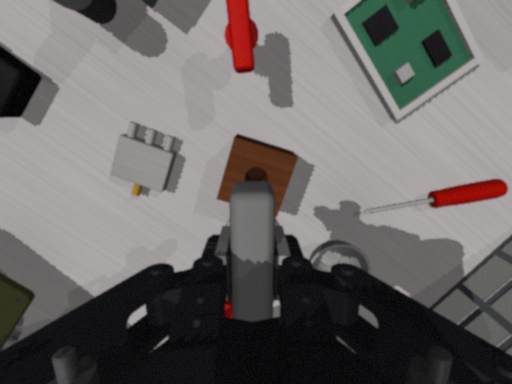

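The key is held and roughly plumb, and the stand is empty. I'll triangulate the foot.

```bash
python3 - <<'E'
from h import *
np.set_printoptions(precision=4,suppress=True)
S=robot.calibration("scene");D=robot.calibration("side");c=robot.calibration("wrist")
print("foot",tri([(S,(187,136.5)),(D,(325.5,232.5))]))
a=onz(c,(252,183),.26);b=onz(c,(251,320),.26);print(a,b,(a+b)/2,np.linalg.norm(a-b))
E
python3 - <<'E'
import cv2,numpy as np
a=cv2.imread("pics/side3.png")[180:250,290:360];b=cv2.imread("pics/scene3.png")[80:150,150:220]
cv2.imwrite("pics/c3b.png",np.hstack([cv2.resize(x,(400,400),interpolation=cv2.INTER_CUBIC) for x in (a,b)]))
E
```

```text
foot [ 0.4699 -0.2499  0.1663]
[ 0.5003 -0.2215  0.26  ] [ 0.4474 -0.2617  0.26  ] [ 0.4738 -0.2416  0.26  ] 0.06643885954646192
```

View pics/c3b.png

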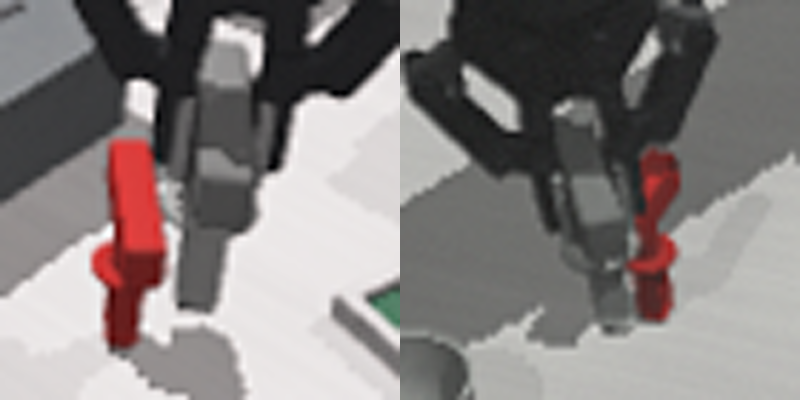

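```bash
python3 -m pendant '[{"slide":[0.03,-0.028,0],"turn":-0.06},{"slide":[0.065,-0.06,0],"turn":-0.13},{"slide":[0.1,-0.092,0],"turn":-0.2},{"slide":[0.135,-0.125,0],"turn":-0.27},{"slide":[0.17,-0.157,0],"turn":-0.34},{"slide":[0.195,-0.18,0],"turn":-0.39},{"slide":[0.195,-0.18,0],"turn":-0.39},{"slide":[0.195,-0.18,0.025],"turn":-0.39},{"slide":[0.195,-0.18,0.04],"turn":-0.39},{"slide":[0.195,-0.18,0.04],"turn":-0.39},{"slide":[0.195,-0.18,0.04],"turn":-0.39}]'
python3 - <<'E'
from h import *
np.set_printoptions(precision=4,suppress=True)
s=robot.get_state();print(s["tool_pos"],s["joint_positions"],s["tcp_rot"],s["contact_force"])
for n in ("side","scene","wrist"):
    im=robot.capture(n);cv2.imwrite(f"pics/{n}4.png",im[:,:,::-1])
a=cv2.imread("pics/side4.png")[150:230,215:295];b=cv2.imread("pics/scene4.png")[130:210,230:310]
cv2.imwrite("pics/c4.png",np.hstack([cv2.resize(x,(400,400),interpolation=cv2.INTER_CUBIC) for x in (a,b)]))
E
```

```text
time_s: 6.0
tool_pos: [0.5109, 0.0139, 0.2002]
tcp_rot: [[0.501, 0.865, -0.009], [0.866, -0.501, 0.004], [-0.001, -0.01, -1.0]]
contact_force: [0.4, 0.1, -1.6]
opening: 0.225
[0.5109 0.0139 0.2002] [ -4.5479  -8.561  114.4722   0.1829  74.6337  25.4624] [[ 0.5009  0.8655 -0.0092]
 [ 0.8655 -0.5009  0.0038]
 [-0.0013 -0.0099 -1.    ]] [ 0.3685  0.1318 -1.5666]
```

View pics/c4.png

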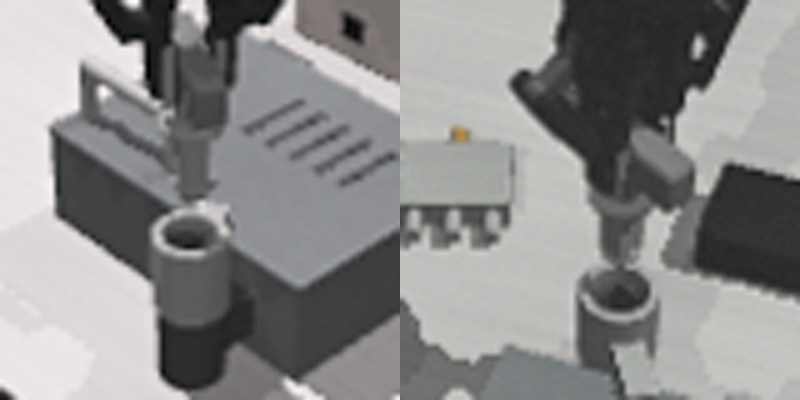

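```bash
python3 - <<'E'
from h import *
np.set_printoptions(precision=4,suppress=True)
S=robot.calibration("scene");D=robot.calibration("side")
print("foot",tri([(S,(274.4,181.6)),(D,(253.6,188.6))]),"rim",tri([(S,(273.6,188.6)),(D,(252.8,196.6))]))
for z in(.124,):print(onz(S,(274.4,181.6),z),onz(D,(253.6,188.6),z))
print(onz(S,(273.6,188.6),.1),onz(D,(252.8,196.6),.1))
E
```

```text
foot [0.5138 0.0137 0.1243] rim [0.513  0.014  0.0964]
[0.512  0.0152 0.124 ] [0.5146 0.0118 0.124 ]
[0.5156 0.0151 0.1   ] [0.5099 0.0102 0.1   ]
```

```bash
python3 -m pendant '[{"slide":[0,0,0.01],"turn":0},{"slide":[0,0,0.018],"turn":0},{"slide":[0,0,0.024],"turn":0},{"slide":[0,0,0.029],"turn":0},{"slide":[0,0,0.029],"turn":0}]'
python3 - <<'E'
from h import *
s=robot.get_state();print(s["contact_force"],s["torque"])
for n in ("side","scene","wrist"):
    im=robot.capture(n);cv2.imwrite(f"pics/{n}5.png",im[:,:,::-1])
a=cv2.imread("pics/side5.png")[150:230,215:295];b=cv2.imread("pics/scene5.png")[130:210,230:310]
cv2.imwrite("pics/c5.png",np.hstack([cv2.resize(x,(400,400),interpolation=cv2.INTER_CUBIC) for x in (a,b)]))
E
```

```text
time_s: 6.65
tool_pos: [0.5111, 0.0143, 0.172]
tcp_rot: [[0.5, 0.866, -0.008], [0.866, -0.5, 0.004], [-0.001, -0.008, -1.0]]
contact_force: [0.6, -0.2, -3.3]
opening: 0.224
[ 0.5807097  -0.16630177 -3.31252827] [-0.0041417  -0.00173761 -0.01531845]
```

View pics/c5.png

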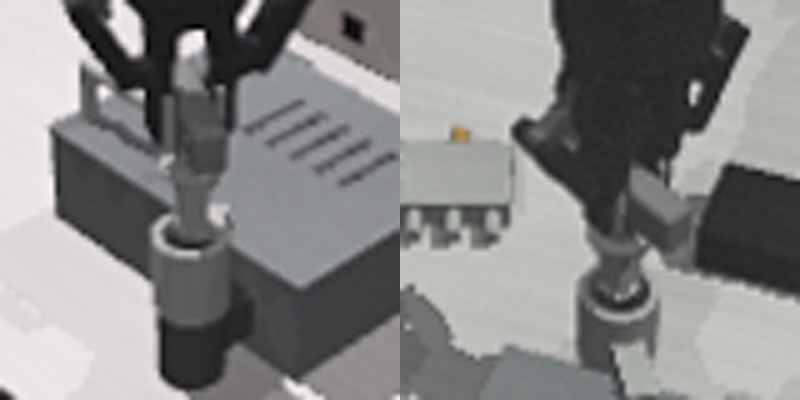

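```bash
python3 -m pendant '[{"slide":[0,0,0.004],"turn":0},{"slide":[0,0,0.008],"turn":0},{"slide":[0,0,0.012],"turn":0},{"slide":[0,0,0.012],"turn":0}]'
```

```text
time_s: 7.2
tool_pos: [0.5114, 0.0143, 0.1605]
tcp_rot: [[0.501, 0.866, -0.007], [0.866, -0.5, 0.004], [-0.0, -0.008, -1.0]]
contact_force: [-0.1, -0.8, -2.4]
opening: 0.222
```

```bash
python3 -m pendant '[{"slide":[0,0,0.004],"turn":0},{"slide":[0,0,0.008],"turn":0},{"slide":[0,0,0.01],"turn":0},{"slide":[0,0,0.01],"turn":0}]'
```

```text
time_s: 7.6
tool_pos: [0.511, 0.0143, 0.1499]
tcp_rot: [[0.5, 0.866, -0.008], [0.866, -0.5, 0.004], [-0.001, -0.008, -1.0]]
contact_force: [1.2, 0.4, -2.8]
opening: 0.222
```

It's in the socket with no force. I'll push it home.

```bash
python3 -m pendant '[{"slide":[0,0,0.005],"turn":0},{"slide":[0,0,0.01],"turn":0},{"slide":[0,0,0.014],"turn":0},{"slide":[0,0,0.018],"turn":0},{"slide":[0,0,0.019],"turn":0}]'
```

```text
time_s: 8.1
tool_pos: [0.5105, 0.0144, 0.1301]
tcp_rot: [[0.501, 0.866, -0.009], [0.866, -0.501, 0.004], [-0.001, -0.01, -1.0]]
contact_force: [0.6, -0.3, -3.1]
opening: 0.224
```

```bash
python3 -m pendant '[{"slide":[0,0,0.001],"turn":0},{"slide":[0,0,0.002],"turn":0},{"slide":[0,0,0.002],"turn":0},{"slide":[0,0,0.002],"turn":0}]'
```

```text
time_s: 8.5
tool_pos: [0.5107, 0.0144, 0.129]
tcp_rot: [[0.501, 0.866, -0.008], [0.866, -0.501, 0.004], [-0.001, -0.009, -1.0]]
contact_force: [-4.5, -0.2, 4.6]
opening: 0.224
```

```bash
python3 - <<'E'
from h import *
for n in ("side","scene"):
    im=robot.capture(n);cv2.imwrite(f"pics/{n}6.png",im[:,:,::-1])
a=cv2.imread("pics/side6.png")[150:230,215:295];b=cv2.imread("pics/scene6.png")[130:210,230:310]
cv2.imwrite("pics/c6.png",np.hstack([cv2.resize(x,(400,400),interpolation=cv2.INTER_CUBIC) for x in (a,b)]))
E
python3 -m pendant '[{"slide":[0,0,0],"turn":-0.1},{"slide":[0,0,0],"turn":-0.2},{"slide":[0,0,0],"turn":-0.3},{"slide":[0,0,0],"turn":-0.4}]'
```

```text
time_s: 9.0
tool_pos: [0.5101, 0.0146, 0.1291]
tcp_rot: [[0.12, 0.993, -0.01], [0.993, -0.12, 0.004], [0.003, -0.01, -1.0]]
contact_force: [-5.4, 1.6, 3.8]
opening: 0.229
```

View pics/c6.png

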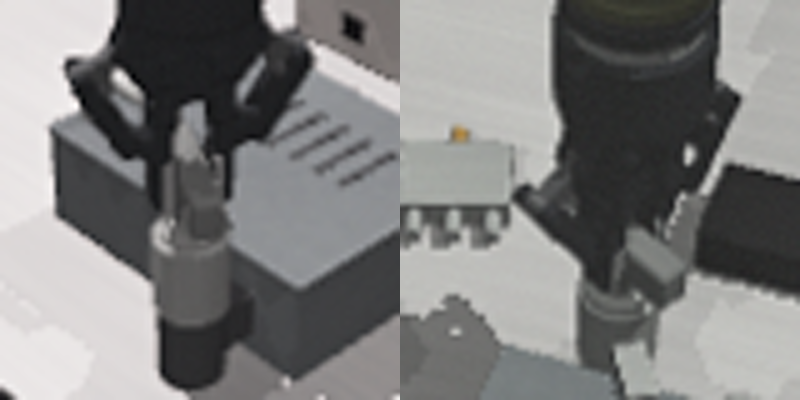

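The flange is on the rim. I continue the turn.

```bash
python3 -m pendant '[{"slide":[0,0,0],"turn":-0.1},{"slide":[0,0,0],"turn":-0.22},{"slide":[0,0,0],"turn":-0.34},{"slide":[0,0,0],"turn":-0.46},{"slide":[0,0,0],"turn":-0.58},{"slide":[0,0,0],"turn":-0.7}]'
python3 -c "
from station import robot
s=robot.get_state();print(s['torque'],s['joint_positions'])"
```

```text
time_s: 9.6
tool_pos: [0.5087, 0.0143, 0.1291]
tcp_rot: [[-0.552, 0.834, -0.014], [0.834, 0.552, 0.003], [0.011, -0.01, -1.0]]
contact_force: [-9.5, -0.4, 6.1]
opening: 0.223
[-0.39069501  1.47438047 -0.13497116] [ -4.50433919  -4.48858378 118.01600338   0.138299    67.29729111
 -38.03772517]
```

```bash
python3 -m pendant '[{"slide":[-0.001,0.001,0],"turn":-0.1},{"slide":[-0.001,0.0015,0],"turn":-0.22},{"slide":[-0.001,0.0015,0],"turn":-0.34},{"slide":[-0.001,0.0015,0],"turn":-0.46},{"slide":[-0.001,0.0015,0],"turn":-0.57},{"slide":[-0.001,0.0015,0],"turn":-0.57}]'
python3 - <<'E'
from h import *
s=robot.get_state();print(s['torque'])
for n in ("side","scene"):
    im=robot.capture(n);cv2.imwrite(f"pics/{n}7.png",im[:,:,::-1])
a=cv2.imread("pics/side7.png")[150:230,215:295];b=cv2.imread("pics/scene7.png")[130:230,230:330]
cv2.imwrite("pics/c7.png",np.hstack([cv2.resize(x,(400,400),interpolation=cv2.INTER_CUBIC) for x in (a,b)]))
E
```

```text
time_s: 10.2
tool_pos: [0.5083, 0.0134, 0.1292]
tcp_rot: [[-0.915, 0.402, -0.021], [0.402, 0.916, 0.001], [0.019, -0.007, -1.0]]
contact_force: [-10.7, -2.7, 8.4]
opening: 0.223
[-0.78047132  1.91522024  0.00468975]
```

View pics/c7.png

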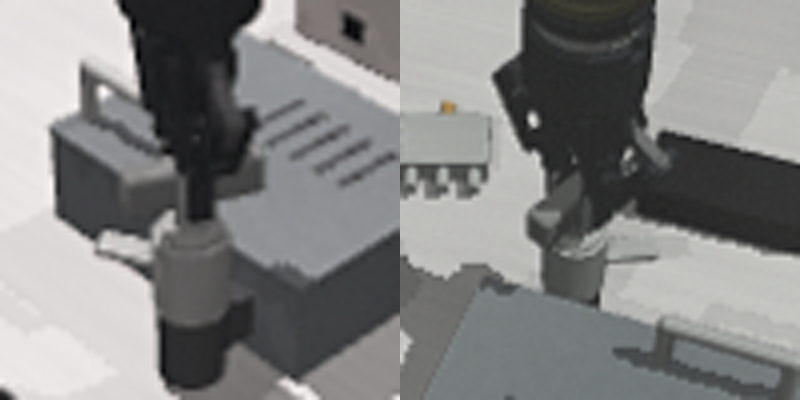

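The tongue has swung clear of the lid (side (240,199), scene (288,194)). I release and rise.

```bash
python3 -m pendant '[{"slide":[0,0,0],"turn":0},{"slide":[0,0,0],"turn":0},{"slide":[0,0,0],"turn":0},{"slide":[0,0,0],"turn":0}]' -0.1 20
python3 -m pendant '[{"slide":[0,0,-0.02],"turn":0},{"slide":[0,0,-0.05],"turn":0},{"slide":[0,0,-0.09],"turn":0},{"slide":[0,0,-0.12],"turn":0},{"slide":[0,0,-0.12],"turn":0}]'
python3 - <<'E'
from h import *
np.set_printoptions(precision=4,suppress=True)
s=robot.get_state();print(s['tool_pos'],s['joint_positions'],s["tcp_rot"])
for n in ("side","scene","wrist"):
    im=robot.capture(n);cv2.imwrite(f"pics/{n}8.png",im[:,:,::-1])
a=cv2.imread("pics/side8.png")[150:230,215:295];b=cv2.imread("pics/scene8.png")[130:230,230:330]
cv2.imwrite("pics/c8.png",np.hstack([cv2.resize(x,(400,400),interpolation=cv2.INTER_CUBIC) for x in (a,b)]))
E
```

```text
time_s: 10.7
tool_pos: [0.5087, 0.0134, 0.1293]
tcp_rot: [[-0.915, 0.404, -0.02], [0.404, 0.915, 0.001], [0.019, -0.007, -1.0]]
contact_force: [0.3, -0.3, -0.3]
opening: 0.448
time_s: 11.2
tool_pos: [0.514, 0.0132, 0.2553]
tcp_rot: [[-0.915, 0.404, -0.009], [0.404, 0.915, 0.0], [0.009, -0.004, -1.0]]
contact_force: [-0.0, -0.2, 0.2]
opening: 0.449
[0.514  0.0132 0.2553] [ -4.5009 -10.4254 110.7243  -0.0298  80.2306 -70.6927] [[-0.9149  0.4036 -0.0093]
 [ 0.4036  0.9149  0.0002]
 [ 0.0086 -0.0035 -1.    ]]
```

View pics/c8.png

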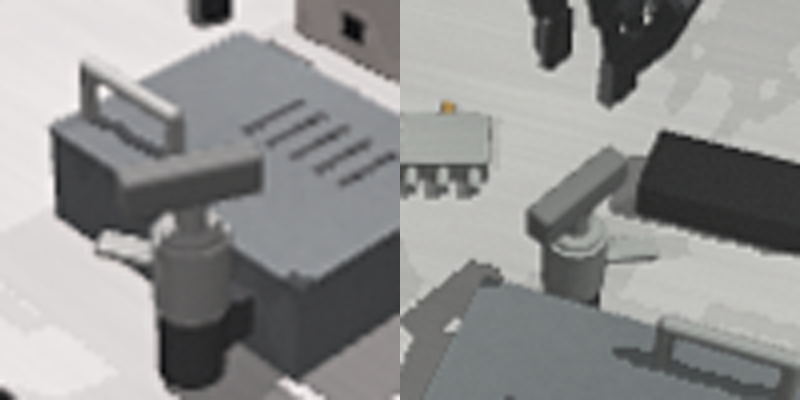

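View pics/wrist8.png

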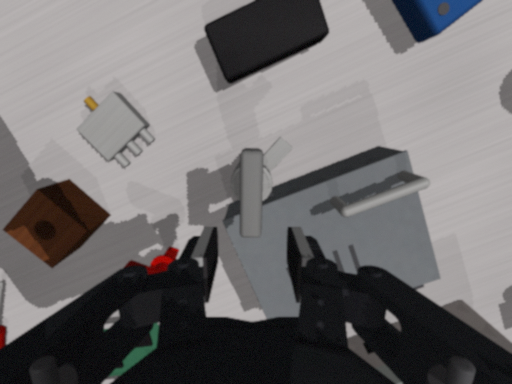

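The key stands home with the tongue clear. But the bar's end at yaw 156° would pass within about 2 mm of the lid's rising edge. I'll regrip and turn the bar back about 22°, mostly within the socket's free play, for clearance.

```bash
python3 -m pendant '[{"slide":[0.0026,-0.001,0.04],"turn":0},{"slide":[0.0026,-0.001,0.08],"turn":0},{"slide":[0.0026,-0.001,0.11],"turn":0},{"slide":[0.0026,-0.001,0.124],"turn":0},{"slide":[0.0026,-0.001,0.124],"turn":0}]'
python3 -m pendant '[{"slide":[0,0,0],"turn":0},{"slide":[0,0,0],"turn":0},{"slide":[0,0,0],"turn":0},{"slide":[0,0,0],"turn":0},{"slide":[0,0,0],"turn":0},{"slide":[0,0,0],"turn":0.1},{"slide":[0,0,0],"turn":0.2},{"slide":[0,0,0],"turn":0.3},{"slide":[0,0,0],"turn":0.38},{"slide":[0,0,0],"turn":0.38}]' -1 40
```

```text
time_s: 11.85
tool_pos: [0.5029, 0.0138, 0.1208]
tcp_rot: [[-0.915, 0.403, -0.028], [0.404, 0.915, 0.002], [0.026, -0.01, -1.0]]
contact_force: [-1.0, 0.3, 0.2]
opening: 0.452
time_s: 12.85
tool_pos: [0.5046, 0.0151, 0.1217]
tcp_rot: [[-0.699, 0.715, -0.023], [0.715, 0.699, 0.005], [0.019, -0.013, -1.0]]
contact_force: [5.5, 7.3, -3.5]
opening: 0.23
```

```bash
python3 -m pendant '[{"slide":[0,0,0],"turn":0},{"slide":[0,0,0],"turn":0},{"slide":[0,0,0],"turn":0},{"slide":[0,0,0],"turn":0}]' -0.1 20
python3 -m pendant '[{"slide":[0,0,-0.02],"turn":0},{"slide":[0,0,-0.05],"turn":0},{"slide":[0,0,-0.09],"turn":0},{"slide":[0,0,-0.12],"turn":0},{"slide":[0,0,-0.12],"turn":0}]'
python3 - <<'E'
from h import *
np.set_printoptions(precision=4,suppress=True)
s=robot.get_state();print(s['tool_pos'],s['joint_positions'],s["tcp_rot"])
c=robot.calibration("wrist");np.save("w9T.npy",c["T"])
for n in ("wrist","side","scene"):
    im=robot.capture(n);cv2.imwrite(f"pics/{n}9.png",im[:,:,::-1])
E
```

```text
time_s: 13.25
tool_pos: [0.5046, 0.0148, 0.1219]
tcp_rot: [[-0.699, 0.715, -0.023], [0.715, 0.699, 0.004], [0.019, -0.014, -1.0]]
contact_force: [0.1, 0.6, 0.4]
opening: 0.45
time_s: 13.75
tool_pos: [0.51, 0.0138, 0.2479]
tcp_rot: [[-0.699, 0.715, -0.013], [0.715, 0.699, 0.003], [0.011, -0.007, -1.0]]
contact_force: [0.2, -0.3, 1.1]
opening: 0.445
[0.51   0.0138 0.2479] [ -4.5325 -10.5765 111.5674   0.1098  79.7601 -48.8787] [[-0.6987  0.7153 -0.0129]
 [ 0.7154  0.6988  0.0029]
 [ 0.0111 -0.0072 -0.9999]]
```

View pics/wrist9.png

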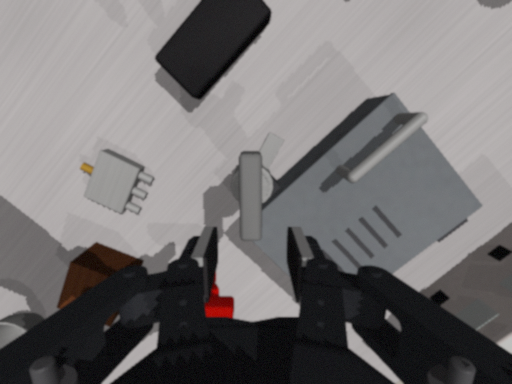

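View pics/side9.png

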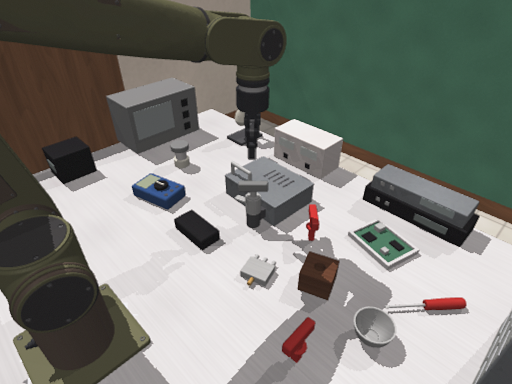

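```bash
python3 - <<'E'
from h import *
a=cv2.imread("pics/side9.png")[160:240,215:295];b=cv2.imread("pics/wrist9.png")[120:260,190:330]
d=cv2.imread("pics/scene9.png")[140:220,230:310]
cv2.imwrite("pics/c9.png",np.hstack([cv2.resize(x,(266*1,266)) if 0 else cv2.resize(x,(266,266),interpolation=cv2.INTER_CUBIC) for x in (a,b,d)]))
cv2.imwrite("pics/c9w.png",cv2.resize(b,(560,560),interpolation=cv2.INTER_CUBIC))
E
```

```text
(no output)
```

View pics/c9.png

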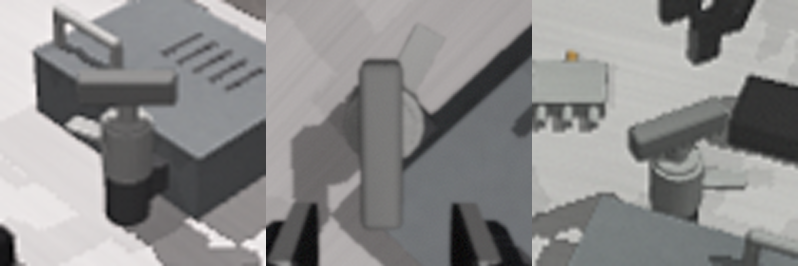

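View pics/c9w.png

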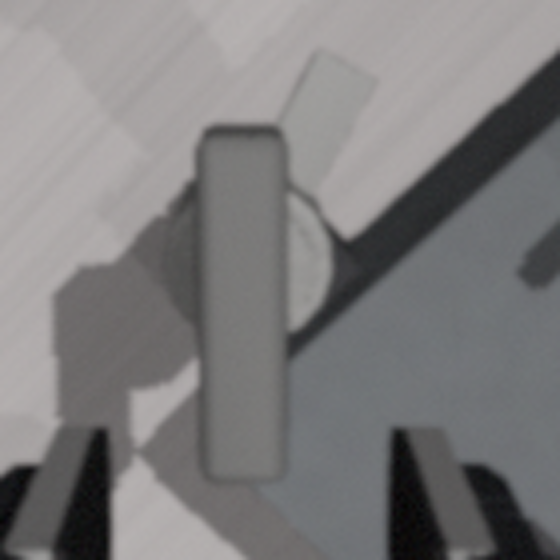

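```bash
python3 - <<'E'
from h import *
np.set_printoptions(precision=4,suppress=True)
c=dict(mtx=robot.calibration("wrist")["mtx"],T=np.load("w9T.npy"))
q=lambda x,y:(190+x/4-.4,120+y/4-.4)
P=[onz(c,q(*p),.148) for p in [(200,133),(286,133),(287,480),(200,480)]]
print("bar",np.mean(P,0), np.linalg.norm(P[0]-P[3]),np.linalg.norm(P[0]-P[1]))
# flange edge points on the right: find circle with r=18mm at z=.104
E=[onz(c,q(*p),.104) for p in [(300,200),(322,225),(332,262),(322,300),(300,328)]]
E=np.array(E)[:,:2]
from scipy.optimize import least_squares
r=least_squares(lambda m:np.linalg.norm(E-m,axis=1)-.018,[.51,.013]);print("flange",r.x,r.fun)
o=onz(c,q(244,300),.148);print(o)
S=robot.calibration("scene");D=robot.calibration("side")
f=lambda x,y,k:(k[0]+x*80/266,k[1]+y*80/266)
# bar centre top face both views
print("bar tri", tri([(S,f(679-532,119,(230,140))),(D,f(127,75,(215,160)))]))
print("rim tri-front", tri([(S,f(676-532,160,(230,140))),(D,f(127,124,(215,160)))]))
E
```

```text
bar [0.5082 0.0129 0.148 ] 0.07789239225980976 0.017779105372107966
flange [0.5115 0.0163] [ 0.001  -0.0001 -0.0007 -0.0004  0.0012]
[0.5062 0.0152 0.148 ]
bar tri [0.5125 0.0127 0.1452]
rim tri-front [0.5118 0.0121 0.096 ]
```

The key is upright with its flange on the rim, and the bar is clear of the lid's path. Next I go above the handle with the jaws across its bar.

```bash
python3 -m pendant '[{"slide":[0.012,0.04,0],"turn":0.14},{"slide":[0.025,0.08,0],"turn":0.28},{"slide":[0.039,0.12,0],"turn":0.42},{"slide":[0.039,0.127,0.02],"turn":0.56},{"slide":[0.039,0.127,0.03],"turn":0.7},{"slide":[0.039,0.127,0.03],"turn":0.796},{"slide":[0.039,0.127,0.03],"turn":0.796},{"slide":[0.039,0.127,0.03],"turn":0.796}]'
python3 - <<'E'
from h import *
np.set_printoptions(precision=4,suppress=True)
s=robot.get_state();print(s['tool_pos'],s['joint_positions'],s["tcp_rot"])
c=robot.calibration("wrist");np.save("w10T.npy",c["T"])
im=robot.capture("wrist");cv2.imwrite(f"pics/wrist10.png",im[:,:,::-1])
E
```

```text
time_s: 14.7
tool_pos: [0.569, 0.1307, 0.2085]
tcp_rot: [[0.02, 0.999, -0.027], [1.0, -0.02, 0.004], [0.003, -0.027, -1.0]]
contact_force: [0.1, 0.3, 0.7]
opening: 0.453
[0.569  0.1307 0.2085] [  7.4904   1.1171 104.4718   0.4152  75.8961   8.5554] [[ 0.0205  0.9994 -0.0266]
 [ 0.9998 -0.0204  0.0036]
 [ 0.003  -0.0267 -0.9996]]
```

View pics/wrist10.png

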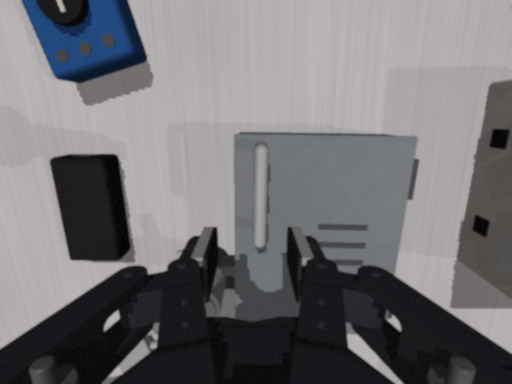

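```bash
python3 - <<'E'
from h import *
np.set_printoptions(precision=4,suppress=True)
c=dict(mtx=robot.calibration("wrist")["mtx"],T=np.load("w10T.npy"))
a=onz(c,(261,146),.113);b=onz(c,(260,245),.113);print(a,b,(a+b)/2)
for p in [(237,133),(415,137),(237,230)]: print(onz(c,p,.072))
E
```

```text
[0.5745 0.1755 0.113 ] [0.5725 0.0883 0.113 ] [0.5735 0.1319 0.113 ]
[0.5522 0.1837 0.072 ]
[0.7178 0.1769 0.072 ]
[0.5487 0.0853 0.072 ]
```

```bash
python3 -m pendant '[{"slide":[0.001,0.006,0.03],"turn":0},{"slide":[0.001,0.007,0.06],"turn":0},{"slide":[0.001,0.007,0.085],"turn":0},{"slide":[0.001,0.007,0.1],"turn":0},{"slide":[0.001,0.007,0.102],"turn":0},{"slide":[0.001,0.007,0.102],"turn":0}]'
python3 -m pendant '[{"slide":[0,0,0],"turn":0},{"slide":[0,0,0],"turn":0},{"slide":[0,0,0],"turn":0},{"slide":[0,0,0],"turn":0},{"slide":[0,0,0],"turn":0},{"slide":[0,0,0],"turn":0}]' -1 40
```

```text
time_s: 15.35
tool_pos: [0.574, 0.1319, 0.1074]
tcp_rot: [[0.021, 0.999, -0.025], [1.0, -0.021, 0.004], [0.003, -0.025, -1.0]]
contact_force: [1.1, -0.0, 0.6]
opening: 0.449
time_s: 15.95
tool_pos: [0.5734, 0.1321, 0.1095]
tcp_rot: [[0.021, 0.999, -0.027], [1.0, -0.021, 0.004], [0.003, -0.027, -1.0]]
contact_force: [-7.2, -0.2, 6.8]
opening: 0.124
```

```bash
python3 -m pendant '[{"slide":[0,0.0017,-0.006],"turn":0},{"slide":[0,0.0041,-0.0126],"turn":0},{"slide":[0,0.0065,-0.0188],"turn":0},{"slide":[0,0.0092,-0.0248],"turn":0},{"slide":[0,0.0154,-0.0365],"turn":0},{"slide":[0,0.0154,-0.0365],"turn":0}]'
python3 - <<'E'
from h import *
for n in ("side","scene"):
    im=robot.capture(n);cv2.imwrite(f"pics/{n}11.png",im[:,:,::-1])
a=cv2.imread("pics/side11.png")[120:240,200:320];b=cv2.imread("pics/scene11.png")[130:280,220:370]
cv2.imwrite("pics/c11.png",np.hstack([cv2.resize(x,(400,400),interpolation=cv2.INTER_CUBIC) for x in (a,b)]))
E
```

```text
time_s: 16.55
tool_pos: [0.5901, 0.1316, 0.1477]
tcp_rot: [[0.021, 0.999, -0.028], [1.0, -0.021, 0.004], [0.003, -0.028, -1.0]]
contact_force: [-5.7, -0.8, -1.7]
opening: 0.123
```

View pics/c11.png

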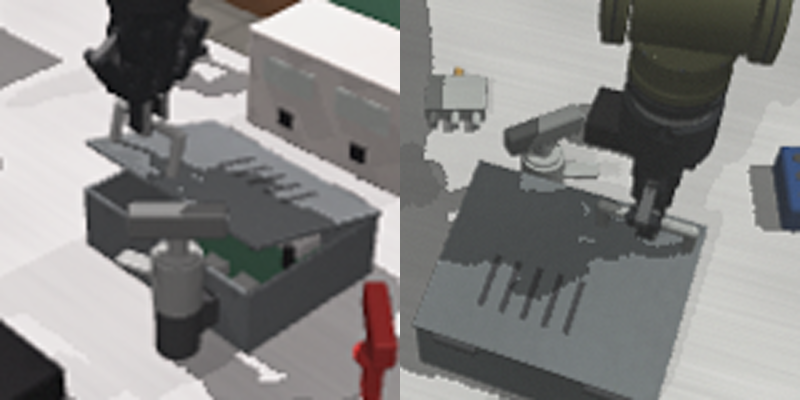

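```bash
python3 -m pendant '[{"slide":[0,0.007,-0.010],"turn":0},{"slide":[0,0.015,-0.0194],"turn":0},{"slide":[0,0.024,-0.0291],"turn":0},{"slide":[0,0.0338,-0.038],"turn":0},{"slide":[0,0.0443,-0.046],"turn":0},{"slide":[0,0.0555,-0.053],"turn":0},{"slide":[0,0.0555,-0.053],"turn":0}]'
python3 - <<'E'
from h import *
for n in ("side","scene"):
    im=robot.capture(n);cv2.imwrite(f"pics/{n}12.png",im[:,:,::-1])
a=cv2.imread("pics/side12.png")[90:240,200:350];b=cv2.imread("pics/scene12.png")[130:280,220:370]
cv2.imwrite("pics/c12.png",np.hstack([cv2.resize(x,(400,400),interpolation=cv2.INTER_CUBIC) for x in (a,b)]))
E
```

```text
time_s: 17.35
tool_pos: [0.6491, 0.1297, 0.2047]
tcp_rot: [[0.021, 0.999, -0.024], [1.0, -0.021, 0.003], [0.002, -0.024, -1.0]]
contact_force: [-7.1, -2.6, 5.1]
opening: 0.122
```

View pics/c12.png

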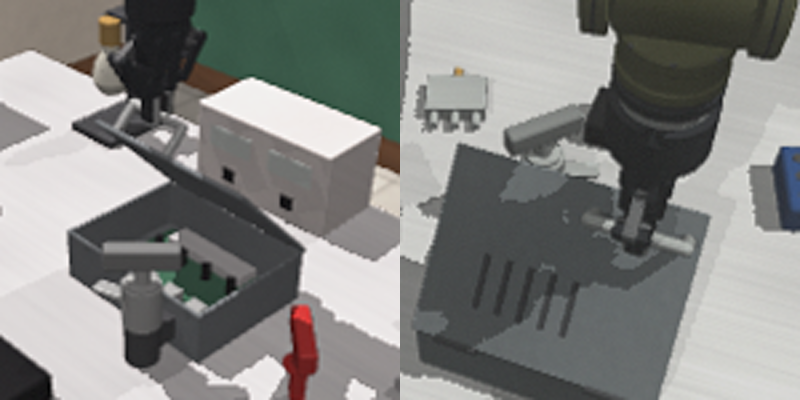

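```bash
python3 -m pendant '[{"slide":[0,0.0083,-0.0042],"turn":0},{"slide":[0,0.0205,-0.0091],"turn":0},{"slide":[0,0.0332,-0.013],"turn":0},{"slide":[0,0.0461,-0.0157],"turn":0},{"slide":[0,0.0592,-0.0173],"turn":0},{"slide":[0,0.0592,-0.0173],"turn":0},{"slide":[0,0.0592,-0.0173],"turn":0}]'
python3 - <<'E'
from h import *
for n in ("side","scene","wrist"):
    im=robot.capture(n);cv2.imwrite(f"pics/{n}13.png",im[:,:,::-1])
a=cv2.imread("pics/side13.png")[90:240,200:350];b=cv2.imread("pics/scene13.png")[130:280,220:370]
cv2.imwrite("pics/c13.png",np.hstack([cv2.resize(x,(400,400),interpolation=cv2.INTER_CUBIC) for x in (a,b)]))
E
```

```text
time_s: 18.15
tool_pos: [0.7109, 0.1276, 0.2238]
tcp_rot: [[0.021, 1.0, -0.016], [1.0, -0.021, 0.002], [0.001, -0.016, -1.0]]
contact_force: [2.0, -3.6, 0.2]
opening: 0.12
```

View pics/c13.png

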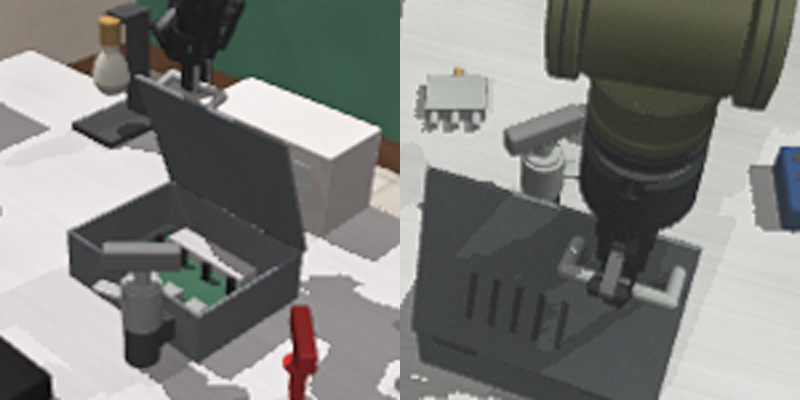

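View pics/wrist13.png

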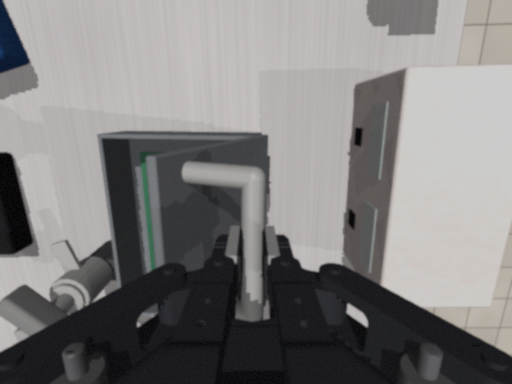

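The lid is at about 70° and the key still stands in the lock. I release gently and rise straight up.

```bash
python3 -m pendant '[{"slide":[0,0,0],"turn":0},{"slide":[0,0,0],"turn":0},{"slide":[0,0,0],"turn":0},{"slide":[0,0,0],"turn":0},{"slide":[0,0,-0.01],"turn":0},{"slide":[0,0,-0.03],"turn":0},{"slide":[0,0,-0.06],"turn":0},{"slide":[0,0,-0.09],"turn":0},{"slide":[0,0,-0.12],"turn":0},{"slide":[0,0,-0.12],"turn":0}]' -0.3 20
python3 - <<'E'
from h import *
for n in ("side","scene","wrist"):
    im=robot.capture(n);cv2.imwrite(f"pics/{n}14.png",im[:,:,::-1])
a=cv2.imread("pics/side14.png")[90:240,200:350];b=cv2.imread("pics/scene14.png")[130:280,220:370]
cv2.imwrite("pics/c14.png",np.hstack([cv2.resize(x,(400,400),interpolation=cv2.INTER_CUBIC) for x in (a,b)]))
E
```

```text
time_s: 19.3
tool_pos: [0.7142, 0.1278, 0.3516]
tcp_rot: [[0.021, 1.0, -0.005], [1.0, -0.021, 0.003], [0.003, -0.005, -1.0]]
contact_force: [-0.2, 0.3, 0.5]
opening: 0.351
```

View pics/c14.png

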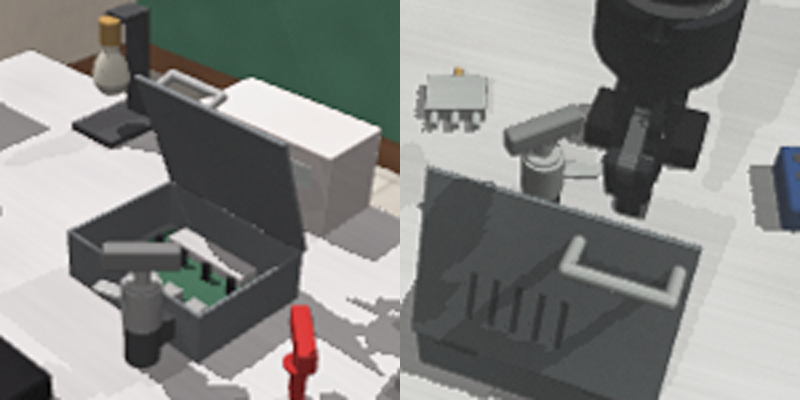

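View pics/scene14.png

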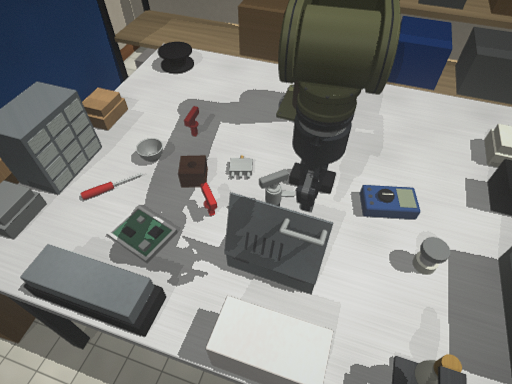

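View pics/wrist14.png

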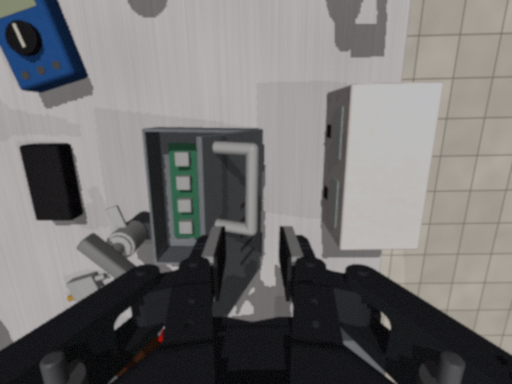

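```bash
python3 - <<'E'
from h import *
s=robot.get_state();print(s['time_s'],s['contact_force'],s['opening'])
S=robot.calibration("scene");D=robot.calibration("side")
# handle bar near corner (leg/bar joints) two views: side (162,75)->(220,105) ; scene (568,268)->(675,300)
k=150/400
q=lambda x,y:(220+(x-400)*k,130+y*k); r=lambda x,y:(200+x*k,90+y*k)
for a,b in [((675,300),(165,75)),((568,268),(218,104))]:
    p=tri([(S,q(*a)),(D,r(*b))]);print(p,"lid deg",163.1-np.degrees(np.arctan2(p[2]-.066,p[0]-.7185)))
print(robot.job_done())
E
```

```text
19.45 [ 0.66166147  1.20036445 -0.55770849] 0.3497521936535694
[0.70960978 0.17126426 0.21518259] lid deg 69.68961221029693
[0.70590302 0.08703144 0.20947371] lid deg 68.08230244857093
the job is handed in; nothing more can be done
None
```

I took the key from its stand, pushed it home in the lock with the lid shut, turned it counter-clockwise, and swung the lid up by its handle. I handed the job in at about 19.5 s; no verdict is reported.

- **Socket angle:** I read it in the wrist picture at about 60° yaw and the key went in at that angle without resistance, so no feeling search was needed. It was home with its flange on the rim, the force rising only about 8 N.
- **Quarter turn:** I turned the key about 96° counter-clockwise and the tongue swung clear of the lid. I then gripped the key again and turned it back about 22° so its crossbar would not catch the rising lid edge. The tongue stayed clear.
- **Last checks:**
  - **Lid:** about 68–70° open by triangulating the handle, and it stayed there after release.
  - **Key:** it still stands in the lock.
  - **Bystanders:** the ones I could see looked unmoved by eye; I did not measure them.
  - **Gripper:** clear of everything.
- **Disagreement:** after the turn, one wrist-image estimate put the key's tilt at nearly 0.1 rad. I judged that I had taken the barrel rim for the flange edge. Reading that edge as the rim gave about 0.02 rad, and the side and scene views also showed the key upright.

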